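# Set the skiving machine's foot four clicks up from its stop

### The job

Set the presser foot of the leather-skiving machine: with a fingertip against the upright peg of its thickness dial, push the dial clockwise (seen from above) back to its stop, then push it anticlockwise exactly four clicks, never going past the fourth, and take the hand away. Push the peg gently, do not pinch it, and leave the plain knurled grindstone knob and the things lying about as they are.

Things in the scene. Friction and masses are not known exactly. Their poses are not given: they have to be found in the camera images.
- skiver: bench bell-knife skiving machine in green paint, fixed to the bench, 200 mm deep (x), 390 mm wide with its pulley (y); origin at the middle of its bed's underside, x to its back, y to its left, z up. On its left half stands an arm, 160 mm high, with the thickness dial on top, 20 mm in front and 68 mm left of the origin; on its right half the drive housing, 155 mm high
- dial_center (a point): centre of the thickness dial's upper face, on its upright axis, 196 mm above the bench. The dial is an aluminium disc 88 mm across, 12 mm thick, with knurled rim and twelve engraved lines; the longer one meets the thin fixed pointer behind the rim when at the stop. A nut 20 mm across stands 6 mm above the face at the centre. All else of the machine is lower than this face; the oil bottle is 190 mm or more away
- peg_mid (a point): half-way up the dial's upright steel finger peg: 13 mm across, 27 mm tall from the dial's face (this point 13.5 mm above the face), 31 mm from the turning axis. It turns with the dial; at the stop it points, seen from the axis, 150 degrees clockwise of the machine's x axis
- dial (a joint): angle of the thickness dial (rad): 0 at the stop, growing anticlockwise seen from above; far stop at 4.2. A spring ball holds it in notches (clicks) every 0.5236 rad, the first at 0. Leaving a notch takes about 6 N at the peg, falling to nothing half-way; from there it snaps ahead into the next notch by itself. It starts one to three clicks from the stop
- stone_knob (a joint): angle of the grindstone knob (rad), 0 at the start: to be left alone
- stone_knob_top (a point): top centre of the grindstone knob, a plain dark knurled knob 34 mm across, 20 mm tall, on the drive housing's top, 187 mm above the bench
- oil_bottle: small clear oil bottle, 34 mm across, 72 mm tall, standing on the machine's drive housing; origin at the centre of its underside; to be left alone
- thread_spool: wooden thread spool, 38 mm across, 50 mm tall, standing on the machine's bed behind the arm's left side; origin at the centre of its underside; to be left alone
- shoe_last: green plastic shoe last, about 200 mm long, 92 mm tall, lying on the bench to the left; origin at bench level; to be left alone
- cobbler_hammer: hammer with wooden handle, 260 mm long, lying on the bench to the left; origin under its middle; to be left alone
- glue_flask: yellow conical glue flask, 68 mm across, 135 mm tall, on the bench to the right; origin at the centre of its underside; to be left alone
- nail_bowl: grey open bowl, 90 mm across, 45 mm tall, on the bench to the right; origin at the centre of its underside; to be left alone
- heel_block: black rubber heel, 88 x 55 x 26 mm, lying on the bench to the right; origin on its underside; to be left alone

How it is judged:
By the outcome, as a careful person would: the job done as asked, in the order asked, and still so for the second after the job is handed in, with the robot touching nothing.
It also fails if it takes over 64 s, if anything falls off the work surface, if the arm or the gripper's body presses on something with over 40 N, if the wrist force passes 120 N, or if a joint passes its speed limit or range.

### The arm

A 6-joint arm with a two-finger parallel gripper is mounted at the origin on the work surface. World frame = base frame: x ahead of the robot, y to its left, z up, the work surface at z = 0. Lengths are in mm, angles in rad, forces in N, time in s.
With the tool pointing down it reaches from about 350 to 775 mm from the base axis. Payload 7.3 kg.
Tool frame: the origin (TCP) lies at the centre of the arm's flange, where the gripper is bolted on; the fingertips stand 178 mm ahead of it and the grasp point (between the pads) lies 159 mm ahead of it; z points along the fingers, y is the direction in which the jaws open and shut (so a half turn about z gives the same grasp; the last joint's range is limited). The gripper opens to 92 mm and grips with 3 to 60 N. Pads are 19 mm wide; open, the fingers measure 130 mm over their backs; the gripper's body (75 mm by 190 mm) begins 47 mm behind the grasp point.
Start: joints at [1.022, 0.342, 1.524, -0, 1.275, -0.146], TCP at [205.777, 482.994, 404.741] pointing down, gripper open.
Joint ranges: [-2.53, 2.53], [-0.77, 2.02], [0.04, 2.7], [-1, 4.14], [0.28, 2.66], [-3.11, 3.11]. Speed limits (rad/s): [2.57, 2.57, 3.14, 3.14, 3.14, 3.14].

### API

Orientations are given as [roll, pitch, yaw] about the fixed x, y, z axes, in that order (R = Rz(yaw) Ry(pitch) Rx(roll)).
In Python, from plant import get_obs, capture, close_job gives the robot as it stands. The module is installed in compiled form; this text tells all that it offers.
- The arm moves only by the shell command python3 -m pendant 'ROWS'. ROWS is JSON, a list of rows, each a list of 3 entries, a list of its own where there are three numbers: the shift along the tool's x, y, z in m, then the turn, a rotation vector about the tool's x, y, z in rad, then the finger opening in m, from 0 to 0.0918. In form: [[[tx, ty, tz], [wx, wy, wz], fingers], ...]. A call has 1 to 10 rows; each row is the pose to reach, as a shift and turn from the pose commanded when the call began, along the tool's axes at that moment; what a row does not reach only later rows make up. A row lasts 1/12 s, in which the tool goes at most 41.7 mm and 7.16 degrees, less where a joint would pass 70% of its speed; a pose out of reach is approached as far as the arm can. A call with a gripper value outside its range is refused whole. The fingers move at their own pace and stop on an object; the grip force is fixed at half the most. Time passes only in rows, so rows that repeat a pose let the fingers close. It gives the time, the measured TCP pose, the force and the opening at its end, in the units of the state.
- get_obs(): the state, without advancing time (a new reading comes with each control period).
- capture(name): name is "scene" or "top" or "wrist"; returns a dict with "color" (420x560x3 uint8, red, green, blue), "mtx" (3x3 intrinsics, pixels), "rvec" (rotation vector, rad) and "tvec" (3), from world to camera coordinates, as OpenCV has them. Camera axes: x right, y down, z forward; pixel columns grow to the right and rows downward; lengths in mm; the calibration is good to about 2 mm. A picture is of the moment at which its call begins. There is no depth.
- close_job(): hands the job in, once; it reports no verdict.
The state is a dict: "time": time; "joint_positions": joint angles; "dq": joint speeds; "tau": joint torques, N m; "tool_pos": TCP position; "tcp_rot": TCP orientation; "contact_force": force on the tool from outside, world axes, zero at the start; "moment": the same for the moment, N m; "grip_width": finger opening in mm.
Only numpy, scipy, OpenCV 4.12 (cv2) and the standard library are available. Lean on these libraries where they do the work, as an engineer would, in place of code of your own. Each camera call takes 0.05 s, during which the arm holds its last target. There are 200 camera calls.

## Working session

There is one attempt and no reset: what is moved stays moved. The work goes in short steps, Python scripts to look and compute and a shell command to move; the robot and the scene stay as the last step left them, time stands still between calls to the robot, and variables do not carry over. Pictures are saved under pics/ and viewed, about 8 in all and at most 12, crops included, and the job is handed in when it is done.

```bash
mkdir -p pics
cat > h.py <<'E'
import numpy as np, cv2
from plant import get_obs, capture
def snap(cam,name,crop=None,scale=1):
    c=capture(cam); im=c["color"]
    np.savez(f"pics/{name}.npz",**c)
    if crop: x0,y0,x1,y1=crop; im=im[y0:y1,x0:x1]
    if scale!=1: im=cv2.resize(im,None,fx=scale,fy=scale,interpolation=cv2.INTER_CUBIC)
    cv2.imwrite(f"pics/{name}.png",cv2.cvtColor(im,cv2.COLOR_RGB2BGR)); return c
def ray(c,px,z):
    R=cv2.Rodrigues(np.array(c["rvec"],float))[0]; t=np.array(c["tvec"],float).ravel()
    o=-R.T@t; d=R.T@np.linalg.inv(c["mtx"])@np.array([px[0],px[1],1.]); return o+d*(z-o[2])/d[2]
def proj(c,P):
    return cv2.projectPoints(np.array(P,float).reshape(-1,3),np.array(c["rvec"],float),np.array(c["tvec"],float),np.array(c["mtx"],float),None)[0].reshape(-1,2)
E
python3 - <<'E'
from h import *
a=snap("top","top0");b=snap("scene","scene0")
import numpy as np
A=np.hstack([a["color"],b["color"]]); A=cv2.resize(A,(800,300),interpolation=cv2.INTER_AREA)
o=get_obs();print(o)
E
```

```text
{'time': 0.1, 'joint_positions': array([ 1.02198999e+00,  3.42648151e-01,  1.52492638e+00, -1.04654133e-05,
        1.27543345e+00, -1.45983016e-01]), 'dq': array([ 0.00106876, -0.00415718, -0.00032265, -0.00039045,  0.0013356 ,
       -0.00091248]), 'tau': array([ 2.47099793e-03, -4.32006991e+01, -2.44694299e+01,  7.20273843e-02,
        5.26801986e-02, -4.51194580e-05]), 'tool_pos': array([205.71458093, 482.87982524, 404.11513238]), 'tcp_rot': array([-3.14019093e+00, -1.95979083e-04,  2.73877225e+00]), 'contact_force': array([ 0.46927592,  0.02082191, -0.17619486]), 'moment': array([-0.00310009, -0.00070528, -0.0421412 ]), 'grip_width': 91.35486239543027}
```

View pics/top0.png

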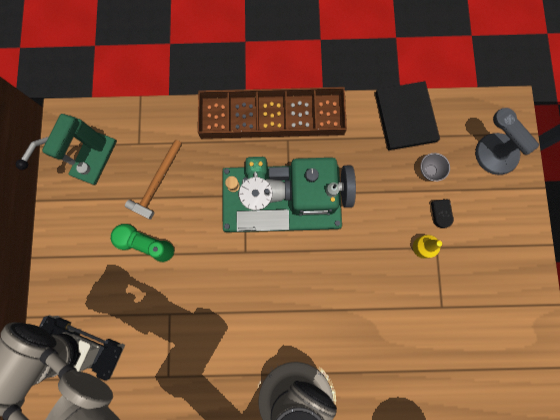

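View pics/scene0.png

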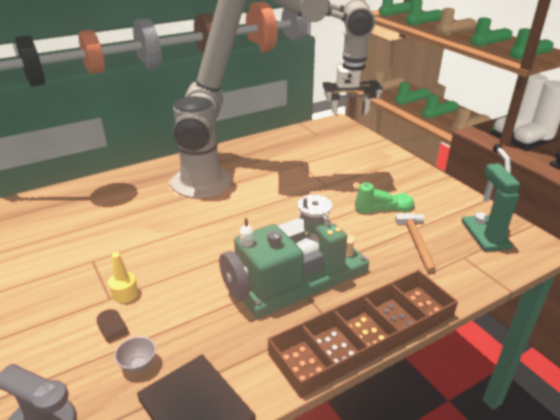

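The top view shows the dial at about (256,193), the stone knob at (312,174) and the oil bottle at (334,187). The arm and gripper are clear of the machine. Next I'll measure the dial.

Run:
```python
from h import *
a=dict(np.load("pics/top0.npz")); im=a["color"]
hsv=cv2.cvtColor(im,cv2.COLOR_RGB2HSV)
m=((hsv[...,1]<60)&(hsv[...,2]>150)).astype(np.uint8)
m[:, :230]=0;m[:,276:]=0;m[:170]=0;m[209:]=0
n,l,s,c=cv2.connectedComponentsWithStats(m)
k=1+np.argmax(s[1:,4]);pts=cv2.findContours((l==k).astype(np.uint8),0,1)[0][0]
h=cv2.convexHull(pts);e=cv2.fitEllipse(h);print(e,s[k]);D=ray(a,e[0],196);print("dial",D)
# machine base yaw: green footprint
g=((hsv[...,0]>60)&(hsv[...,0]<95)&(hsv[...,1]>90)).astype(np.uint8);g[:,:215]=0;g[:,350:]=0;g[:150]=0;g[240:]=0
P=[ray(a,p,196)[:2] for p in [(222,168),(222,231),(342,230)]];print(P)
crop=cv2.resize(im[148:240,210:360],None,fx=5,fy=5,interpolation=cv2.INTER_CUBIC)
cv2.imwrite("pics/topc.png",crop[...,::-1])
print(ray(a,(312,174),187))
```

```text
((257.46337890625, 190.53489685058594), (35.535762786865234, 39.34272384643555), 43.23109436035156) [239 172  37  37 841]
dial [577.29234387  88.77930978 196.        ]
[array([641.57017884, 183.00237136]), array([471.58789672, 182.8599662 ]), array([ 466.45999451, -129.89952847])]
[621.08093914 -58.08532969 187.        ]
```

View pics/topc.png

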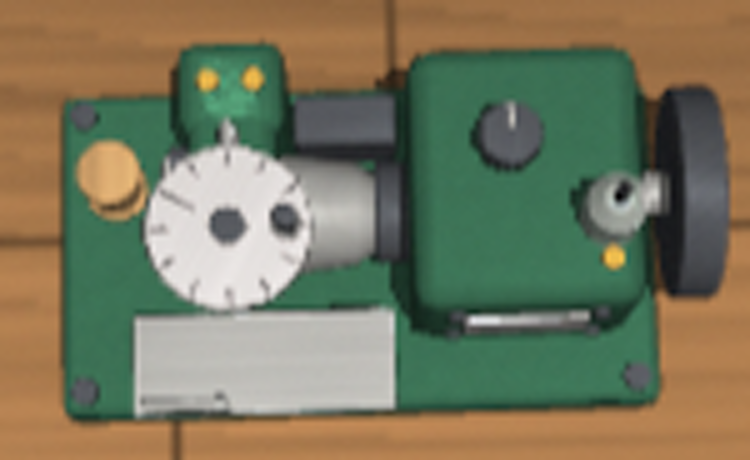

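The crop shows the dial centre at crop (228,227), which is full-image (255.6,193.4). The peg is to the right at crop (285,218). The long line points about 60° anticlockwise of the pointer, so the dial sits about two clicks from the stop. The peg is then near −90°, which agrees. Next I'll work out the shift to a viewpoint above the dial.

```bash
cat >> h.py <<'E'
from scipy.spatial.transform import Rotation as Ro
def rel(P,yaw_deg,base=None):
    """tool-frame shift (m) and turn about tool z (rad) from present pose to TCP P, tool down with given yaw"""
    o=get_obs(); R=Ro.from_euler('xyz',o["tcp_rot"]) ; p=o["tool_pos"]
    if base: p,R=np.array(base[0]),Ro.from_euler('xyz',[np.pi,0,np.radians(base[1])])
    T=Ro.from_euler('xyz',[np.pi,0,np.radians(yaw_deg)])
    return (R.inv().apply(np.array(P,float)-p)/1000).round(4),(R.inv()*T).as_rotvec().round(4)
E
python3 - <<'E'
from h import *
a=dict(np.load("pics/top0.npz"))
print(ray(a,(255.7,193.4),196), ray(a,(285/5+210-.4,218/5+148-.4),223))
print(rel((540,60,500),180,((205.777,482.994,404.741),156.92)))
E
```

```text
[569.64232662  93.56156626 196.        ] [568.85434287  63.55099912 223.        ]
(array([-0.4733, -0.2581, -0.0953]), array([ 0.    ,  0.    , -0.4028]))
```

```bash
python3 -m pendant '[[[-0.01,-0.005,-0.02],[0,0,-0.04],0],[[-0.045,-0.025,-0.04],[0,0,-0.08],0],[[-0.08,-0.044,-0.06],[0,0,-0.12],0],[[-0.115,-0.063,-0.08],[0,0,-0.16],0],[[-0.15,-0.082,-0.095],[0,0,-0.2],0],[[-0.185,-0.101,-0.095],[0,0,-0.24],0],[[-0.22,-0.12,-0.095],[0,0,-0.28],0],[[-0.255,-0.139,-0.095],[0,0,-0.32],0],[[-0.29,-0.158,-0.095],[0,0,-0.36],0],[[-0.325,-0.177,-0.095],[0,0,-0.403],0]]'
python3 - <<'E'
from h import *
print(rel((540,60,500),180))
E
```

```text
time: 0.93
tool_pos: [436.0, 191.0, 499.6]
tcp_rot: [3.141, -0.0, -3.139]
contact_force: [0.3, 1.0, -0.5]
grip_width: 29.8
(array([-0.1037, -0.1312, -0.0004]), array([ 0.0001, -0.0002,  0.0022]))
```

```bash
python3 -m pendant '[[[-0.02,-0.026,0],[0,0,0],0],[[-0.042,-0.052,0],[0,0,0],0],[[-0.063,-0.079,0],[0,0,0],0],[[-0.084,-0.105,0],[0,0,0],0],[[-0.1,-0.13,0],[0,0,0],0],[[-0.1,-0.13,0],[0,0,0],0],[[-0.1,-0.13,0],[0,0,0],0]]'
python3 - <<'E'
from h import *
c=snap("wrist","w1"); print(proj(c,[[569.6,93.6,196],[569.6,62.6,209.5]]))
E
```

```text
time: 1.52
tool_pos: [535.9, 61.7, 498.7]
tcp_rot: [3.141, -0.002, 3.139]
contact_force: [0.0, 0.2, -0.2]
grip_width: 0.8
[[323.43712991 239.94634358]
 [286.3629027  246.45865726]]
```

View pics/w1.png

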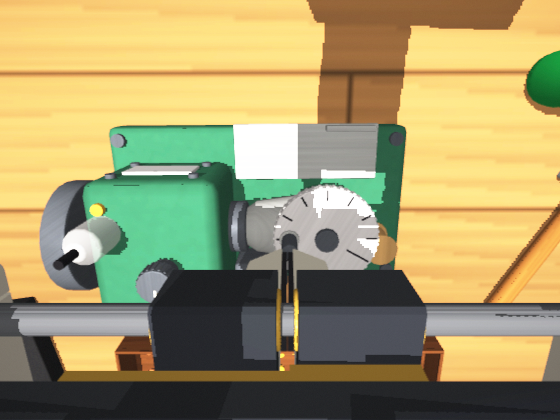

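The wrist view shows the nut at (326,240) and the peg top at (288,241). The closed fingertips are near (288,255), still high above the dial.

Run:
```python
from h import *
c=dict(np.load("pics/w1.npz")); im=c["color"]
g=cv2.cvtColor(im,cv2.COLOR_RGB2GRAY)
m=np.zeros_like(g);m[225:256,310:345]=(g[225:256,310:345]<75)
n,l,s,ce=cv2.connectedComponentsWithStats(m); print(s[1:],ce[1:])
k=1+np.argmax(s[1:,4]);N=ray(c,ce[k],202);print("nut",N,"peg",ray(c,(288.5,241),223))
cv2.imwrite("pics/w1c.png",cv2.resize(im[175:290,225:405],None,fx=4,fy=4,interpolation=cv2.INTER_CUBIC)[...,::-1])
```

```text
[[315 229  23  22 381]] [[326.39370079 239.58005249]]
nut [566.82636927  95.3597903  202.        ] peg [559.32518846  64.2476289  223.        ]
```

View pics/w1c.png

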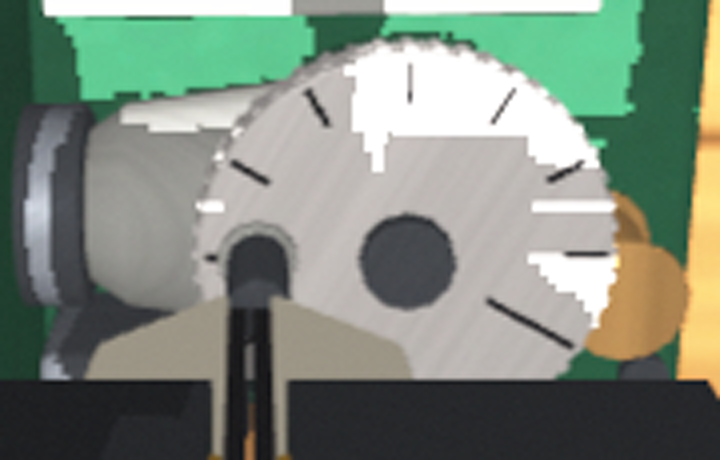

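Run:
```python
from h import *
c=dict(np.load("pics/w1.npz"))
R=cv2.Rodrigues(c["rvec"])[0];print("cam",-R.T@c["tvec"].ravel())
print("peg top",ray(c,(289.5,246.5),223),"base ring",ray(c,(289.5,239.5),196),"nut",ray(c,(326.4,239.6),200))
print("long line ends",ray(c,(225+572/4,175+346/4),196),ray(c,(225+488/4,175+298/4),196))
for z in(196,):print("rim",ray(c,(225+408/4,175+42/4),z),ray(c,(225+195/4,175+255/4),z),ray(c,(225+614/4,175+255/4),z))
```

```text
cam [453.88602966  62.95929767 478.48606993]
peg top [563.83319337  65.00383419 223.        ] base ring [569.11995072  65.22087589 196.        ] nut [567.66104129  95.59988186 200.        ]
long line ends [589.47870669 132.13033313 196.        ] [578.32646044 113.7108128  196.        ]
rim [522.82553042  95.16576407 196.        ] [568.40968553  52.06655679 196.        ] [568.65156295 139.58307671 196.        ]
```

The dial centre is at about (568,95), the peg at about (568,64) and the long line at 60°, so it's two clicks from the stop. I'll go down on the peg's far (+x) side.

```bash
python3 -m pendant '[[[-0.033,0.001,0],[0,0,0],0],[[-0.066,0.002,0],[0,0,0],0],[[-0.066,0.002,0.025],[0,0,0],0],[[-0.066,0.002,0.05],[0,0,0],0],[[-0.066,0.002,0.075],[0,0,0],0],[[-0.066,0.002,0.095],[0,0,0],0],[[-0.066,0.002,0.105],[0,0,0],0],[[-0.066,0.002,0.112],[0,0,0],0],[[-0.066,0.002,0.112],[0,0,0],0],[[-0.066,0.002,0.112],[0,0,0],0]]'
python3 - <<'E'
from h import *
c=snap("wrist","w2",(200,150,420,315),3); print(get_obs()["tool_pos"])
E
```

```text
time: 2.4
tool_pos: [601.3, 65.4, 388.8]
tcp_rot: [3.141, 0.002, -3.141]
contact_force: [1.2, 1.1, 0.3]
grip_width: 0.5
[601.42450656  65.28472062 389.23945863]
```

View pics/w2.png

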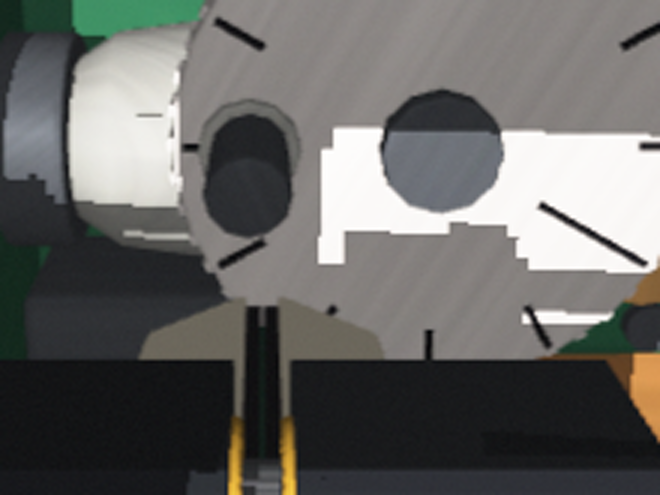

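The peg stands clear, with its top at crop (248,195), and the closed fingertips are at crop (262,305), just behind it. I'll refine both positions and then push.

Run:
```python
from h import *
c=dict(np.load("pics/w2.npz"))
f=lambda x,y,z:ray(c,(200+x/3,150+y/3),z).round(1)
print("peg top",f(248,195,223),"nut top",f(442,160,202),"tip near edge",f(262,304,211), f(245,304,211),f(280,304,211),"flare",f(225,304,211),f(300,304,211))
```

```text
peg top [568.1  64.9 223. ] nut top [569.2  95.5 202. ] tip near edge [590.2  66.9 211. ] [590.2  64.2 211. ] [590.2  69.7 211. ] flare [590.2  61.1 211. ] [590.2  72.8 211. ]
```

```bash
python3 -m pendant '[[[0.005,-0.001,0.002],[0,0,0],0],[[0.01,-0.002,0.003],[0,0,0],0],[[0.013,-0.002,0.003],[0,0,0],0],[[0.0145,-0.002,0.003],[0,0,0],0],[[0.0155,-0.002,0.003],[0,0,0],0],[[0.0155,-0.002,0.003],[0,0,0],0]]'
python3 -m pendant '[[[0.0016,-0.0008,0],[0,0,0.0524],0],[[0.0033,-0.0016,0],[0,0,0.1047],0],[[0.005,-0.0022,0],[0,0,0.1571],0],[[0.005,-0.0022,0],[0,0,0.1571],0]]'
```

```text
time: 2.95
tool_pos: [586.1, 62.7, 385.2]
tcp_rot: [-3.141, 0.002, 3.142]
contact_force: [3.3, -0.3, -0.1]
grip_width: 0.4
time: 3.28
tool_pos: [581.5, 60.5, 385.1]
tcp_rot: [3.141, 0.003, 2.982]
contact_force: [1.8, -0.5, 0.2]
grip_width: 0.5
```

```bash
python3 -m pendant '[[[0.0016,-0.0008,0],[0,0,0.0524],0],[[0.0033,-0.0016,0],[0,0,0.1047],0],[[0.005,-0.0022,0],[0,0,0.1571],0],[[0.0068,-0.0028,0],[0,0,0.2094],0],[[0.0068,-0.0028,0],[0,0,0.2094],0],[[0.0068,-0.0028,0],[0,0,0.2094],0]]'
python3 - <<'E'
from h import *
c=snap("wrist","w3",(200,150,420,315),3)
E
```

```text
time: 3.78
tool_pos: [573.5, 59.1, 384.7]
tcp_rot: [-3.142, -0.001, 2.777]
contact_force: [0.2, 0.0, 0.8]
grip_width: 0.2
```

View pics/w3.png

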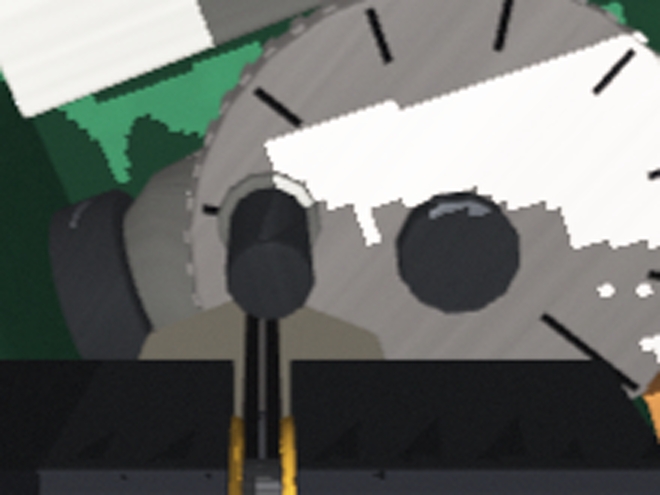

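The view shows the dial turned about 30° clockwise, with the long line moved on and the peg at crop (270,280) sitting just ahead of the tip. That is one click gone, so I'll continue.

```bash
python3 -m pendant '[[[0.0016,-0.0008,0],[0,0,0.0524],0],[[0.0033,-0.0016,0],[0,0,0.1047],0],[[0.005,-0.0022,0],[0,0,0.1571],0],[[0.0068,-0.0028,0],[0,0,0.2094],0],[[0.0086,-0.0032,0],[0,0,0.2618],0],[[0.0104,-0.0036,0],[0,0,0.3142],0],[[0.0104,-0.0036,0],[0,0,0.3142],0]]'
python3 -m pendant '[[[0.0016,-0.0008,0],[0,0,0.0524],0],[[0.0033,-0.0016,0],[0,0,0.1047],0],[[0.0045,-0.002,0],[0,0,0.1396],0],[[0.0045,-0.002,0],[0,0,0.1396],0]]'
```

```text
time: 4.42
tool_pos: [564.4, 58.4, 385.0]
tcp_rot: [3.139, 0.007, 2.459]
contact_force: [12.2, -4.8, -5.6]
grip_width: 0.5
time: 4.75
tool_pos: [557.8, 60.7, 384.7]
tcp_rot: [-3.141, -0.0, 2.321]
contact_force: [0.1, -0.9, -0.5]
grip_width: 0.7
```

It snapped again, so the dial should be in the stop notch. Now I'll feel for the stop in small steps.

```bash
python3 -m pendant '[[[0.0011,-0.0006,0],[0,0,0.035],0],[[0.0022,-0.0011,0],[0,0,0.07],0],[[0.0033,-0.0016,0],[0,0,0.1],0],[[0.0033,-0.0016,0],[0,0,0.1],0]]'
python3 -m pendant '[[[0.0006,-0.0003,0],[0,0,0.017],0],[[0.0011,-0.0006,0],[0,0,0.035],0],[[0.0011,-0.0006,0],[0,0,0.035],0]]'
python3 - <<'E'
from h import *
c=snap("wrist","w4",(200,150,420,315),3);snap("top","t4")
c=np.load("pics/t4.npz")["color"]
cv2.imwrite("pics/t4c.png",cv2.resize(c[148:240,210:360],None,fx=5,fy=5,interpolation=cv2.INTER_CUBIC)[...,::-1])
E
```

```text
time: 5.08
tool_pos: [554.4, 62.1, 384.7]
tcp_rot: [-3.141, -0.0, 2.223]
contact_force: [0.3, -0.1, 0.2]
grip_width: 0.4
time: 5.33
tool_pos: [553.3, 62.5, 384.7]
tcp_rot: [3.142, -0.0, 2.186]
contact_force: [0.5, 0.2, -0.4]
grip_width: 0.8
```

View pics/w4.png

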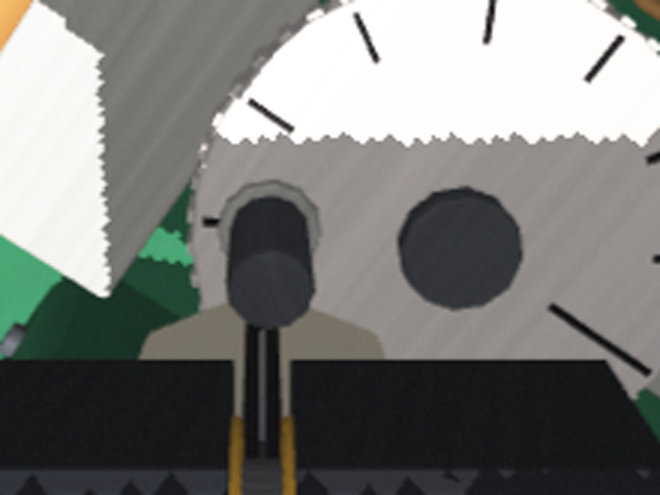

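The view shows the long line turned about 59° in total from its first position, so the dial is at the stop notch. The peg is at crop (270,290), just ahead of the tip. I'll press gently to confirm the stop.

```bash
python3 -m pendant '[[[0.0011,-0.0006,0],[0,0,0.035],0],[[0.002,-0.001,0],[0,0,0.06],0],[[0.002,-0.001,0],[0,0,0.06],0]]'
python3 -m pendant '[[[0.0005,-0.0002,0],[0,0,0.015],0],[[0.001,-0.0004,0],[0,0,0.03],0],[[0.001,-0.0004,0],[0,0,0.03],0]]'
```

```text
time: 5.68
tool_pos: [551.4, 63.5, 384.8]
tcp_rot: [3.141, 0.0, 2.126]
contact_force: [-0.1, 0.4, -0.0]
grip_width: 0.7
time: 5.93
tool_pos: [550.7, 63.9, 384.8]
tcp_rot: [3.141, 0.001, 2.096]
contact_force: [1.6, -2.0, -0.6]
grip_width: 0.4
```

```bash
python3 -m pendant '[[[0.0005,-0.0002,0],[0,0,0.01],0],[[0.001,-0.0002,0],[0,0,0.01],0],[[0.001,-0.0002,0],[0,0,0.01],0]]'
```

```text
time: 6.18
tool_pos: [550.1, 64.4, 384.8]
tcp_rot: [3.141, 0.002, 2.086]
contact_force: [2.7, -4.3, -1.6]
grip_width: 0.3
```

```bash
python3 -m pendant '[[[0.0006,0,0],[0,0,0],0],[[0.0012,0,0],[0,0,0],0],[[0.0012,0,0],[0,0,0],0]]'
```

```text
time: 6.43
tool_pos: [549.7, 65.0, 384.9]
tcp_rot: [3.141, 0.003, 2.086]
contact_force: [4.5, -7.4, -1.8]
grip_width: 0.6
```

The force rises to 8.7 N without slipping, so the dial is at the stop. Now I'll back off, lift, cross over the peg and go down on its other side.

```bash
python3 -m pendant '[[[-0.004,0,0],[0,0,0],0],[[-0.008,0,0],[0,0,0],0],[[-0.008,0,-0.015],[0,0,0],0],[[-0.008,0,-0.035],[0,0,0],0],[[-0.008,0,-0.045],[0,0,0],0],[[0.005,0,-0.045],[0,0,0],0],[[0.02,0,-0.045],[0,0,0],0],[[0.035,0,-0.045],[0,0,0],0],[[0.04,0,-0.045],[0,0,0],0],[[0.04,0,-0.045],[0,0,0],0]]'
python3 - <<'E'
from h import *
c=snap("wrist","w5"); snap("top","t5")
im=c["color"]; t=np.load("pics/t5.npz")["color"]
A=cv2.resize(im[130:320,160:440],None,fx=2,fy=2,interpolation=cv2.INTER_CUBIC)
cv2.imwrite("pics/c5.png",A[...,::-1])
E
```

```text
time: 7.27
tool_pos: [528.3, 102.7, 429.1]
tcp_rot: [-3.14, -0.001, 2.089]
contact_force: [0.8, -0.1, -1.1]
grip_width: 0.2
```

View pics/c5.png

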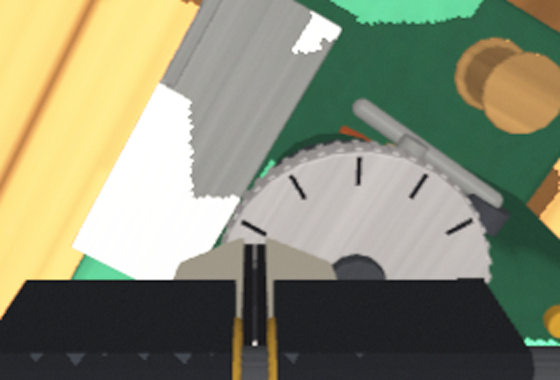

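The peg is hidden behind the fingers, as expected, and the machine looks undisturbed. I'll go down and close in.

```bash
python3 -m pendant '[[[0,0,0.015],[0,0,0],0],[[0,0,0.03],[0,0,0],0],[[0,0,0.04],[0,0,0],0],[[0,0,0.0445],[0,0,0],0],[[-0.004,0,0.0445],[0,0,0],0],[[-0.008,0,0.0445],[0,0,0],0],[[-0.009,0,0.0445],[0,0,0],0],[[-0.009,0,0.0445],[0,0,0],0]]'
python3 -m pendant '[[[-0.0016,-0.0008,0],[0,0,-0.0524],0],[[-0.0033,-0.0016,0],[0,0,-0.1047],0],[[-0.0033,-0.0016,0],[0,0,-0.1047],0]]'
```

```text
time: 8.03
tool_pos: [534.1, 92.8, 385.6]
tcp_rot: [3.141, -0.0, 2.086]
contact_force: [-1.1, 1.3, -1.0]
grip_width: 0.2
time: 8.28
tool_pos: [533.8, 90.3, 385.6]
tcp_rot: [3.14, -0.003, 2.194]
contact_force: [-2.7, 7.9, -1.3]
grip_width: 0.4
```

```bash
python3 -m pendant '[[[-0.0016,-0.0008,0],[0,0,-0.0524],0],[[-0.0033,-0.0016,0],[0,0,-0.1047],0],[[-0.005,-0.0022,0],[0,0,-0.1571],0],[[-0.0068,-0.0028,0],[0,0,-0.2094],0],[[-0.0068,-0.0028,0],[0,0,-0.2094],0]]'
python3 -m pendant '[[[-0.0016,-0.0008,0],[0,0,-0.0524],0],[[-0.0027,-0.0013,0],[0,0,-0.0873],0],[[-0.0027,-0.0013,0],[0,0,-0.0873],0]]'
```

```text
time: 8.7
tool_pos: [536.0, 81.9, 385.9]
tcp_rot: [3.141, 0.001, 2.402]
contact_force: [0.4, 0.4, -0.6]
grip_width: 0.2
time: 8.95
tool_pos: [537.2, 79.1, 385.7]
tcp_rot: [3.141, 0.001, 2.487]
contact_force: [-0.2, -0.1, -0.2]
grip_width: 0.3
```

Run:
```python
from h import *
snap("top","t6"); o=get_obs();print(o["tool_pos"],np.degrees(o["tcp_rot"][2])-119.5)
C=np.array([568.5,94.3]);d=o["tool_pos"][:2]-C;print(np.hypot(*d),np.degrees(np.arctan2(d[1],d[0])))
```

```text
[537.11005832  79.19875895 385.65636944] 22.913702245302204
34.83354589989418 -154.3084743613313
```

Click one has snapped: the force dropped to zero with the pusher at about 18–23°. Now click two.

```bash
python3 -m pendant '[[[-0.0016,-0.0008,0],[0,0,-0.0524],0],[[-0.0033,-0.0016,0],[0,0,-0.1047],0],[[-0.005,-0.0022,0],[0,0,-0.1571],0],[[-0.0068,-0.0028,0],[0,0,-0.2094],0],[[-0.0068,-0.0028,0],[0,0,-0.2094],0]]'
python3 -m pendant '[[[-0.0016,-0.0008,0],[0,0,-0.0524],0],[[-0.0033,-0.0016,0],[0,0,-0.1047],0],[[-0.005,-0.0022,0],[0,0,-0.1571],0],[[-0.0068,-0.0028,0],[0,0,-0.2094],0],[[-0.0068,-0.0028,0],[0,0,-0.2094],0]]'
```

```text
time: 9.42
tool_pos: [540.2, 73.4, 385.4]
tcp_rot: [3.141, -0.002, 2.698]
contact_force: [-4.5, 3.4, 1.0]
grip_width: 0.7
time: 9.83
tool_pos: [545.6, 67.6, 385.5]
tcp_rot: [3.142, 0.001, 2.907]
contact_force: [0.4, 0.1, 0.0]
grip_width: 0.4
```

```bash
cat >> h.py <<'E'
def th():
    o=get_obs();d=o["tool_pos"][:2]-np.array([568.5,94.3]);print("r",np.hypot(*d),"push theta",np.degrees(np.arctan2(d[1],d[0]))+177.3,"yawturn",np.degrees(o["tcp_rot"][2])%360-119.5,o["contact_force"],o["joint_positions"][5])
E
python3 - <<'E'
from h import *
th();snap("wrist","w7",(160,130,440,320),2)
E
```

```text
r 35.19024436358604 push theta 46.70054091795865 yawturn 47.038846971504654 [0.3553159  0.11794583 0.04817611] -1.3519744971007626
```

View pics/w7.png

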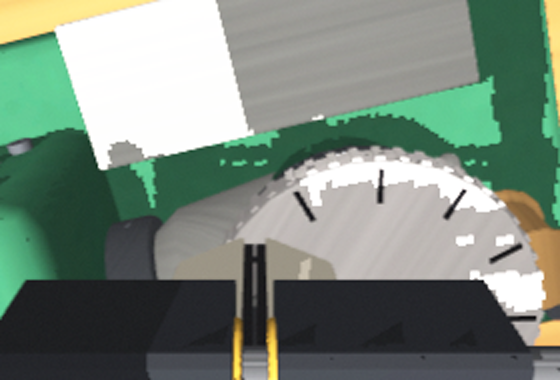

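The long line is hidden behind the gripper. The zero force with the pusher at 46.7° fits click two. Now click three.

```bash
python3 -m pendant '[[[-0.0016,-0.0008,0],[0,0,-0.0524],0],[[-0.0033,-0.0016,0],[0,0,-0.1047],0],[[-0.005,-0.0022,0],[0,0,-0.1571],0],[[-0.0068,-0.0028,0],[0,0,-0.2094],0],[[-0.0086,-0.0032,0],[0,0,-0.2618],0],[[-0.0104,-0.0036,0],[0,0,-0.3142],0],[[-0.0104,-0.0036,0],[0,0,-0.3142],0]]'
python3 -c "from h import *;th()"
python3 -m pendant '[[[-0.0016,-0.0008,0],[0,0,-0.0524],0],[[-0.0033,-0.0016,0],[0,0,-0.1047],0],[[-0.005,-0.0022,0],[0,0,-0.1571],0],[[-0.005,-0.0022,0],[0,0,-0.1571],0],[[-0.005,-0.0022,0],[0,0,-0.1571],0]]'
python3 -c "from h import *;th()"
```

```text
time: 10.47
tool_pos: [554.5, 61.6, 385.2]
tcp_rot: [3.141, -0.002, -3.063]
contact_force: [-5.1, 0.2, 2.3]
grip_width: 0.7
r 35.548758205972426 push theta 64.18526878963065 yawturn 64.98541639764679 [-5.12760325  0.15780868  2.32136584] -1.6758883498558808
time: 10.88
tool_pos: [560.1, 59.8, 385.3]
tcp_rot: [-3.141, 0.001, -2.909]
contact_force: [-1.0, 0.3, -0.6]
grip_width: 0.5
r 35.550632417279665 push theta 73.63235832753313 yawturn 73.83109061273672 [-1.04805254  0.25946446 -0.60709112] -1.8331954147787515
```

```bash
python3 -m pendant '[[[-0.0011,-0.0006,0],[0,0,-0.035],0],[[-0.0022,-0.0011,0],[0,0,-0.07],0],[[-0.0022,-0.0011,0],[0,0,-0.07],0]]'
python3 - <<'E'
from h import *
th();snap("top","t8",(225,160,305,220),8)
E
```

```text
time: 11.13
tool_pos: [562.8, 59.2, 385.3]
tcp_rot: [-3.141, 0.001, -2.837]
contact_force: [-0.5, 1.1, -0.3]
grip_width: 0.5
r 35.51775980400202 push theta 78.04627044112897 yawturn 77.95847145731275 [-0.46785757  1.09316023 -0.27338879] -1.906102685438851
```

View pics/t8.png

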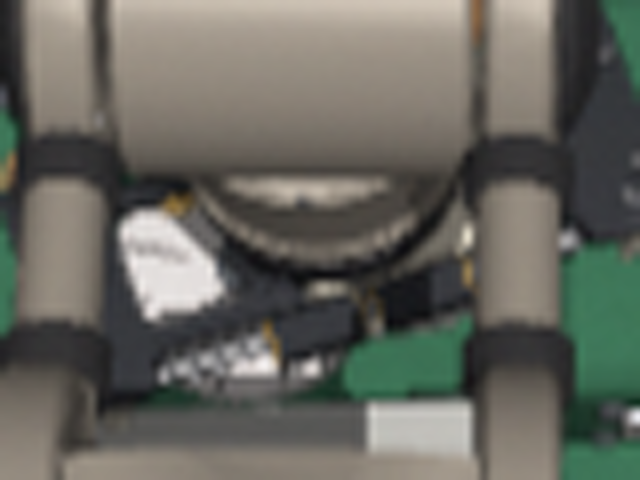

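The arm hides the dial in the top view. Before the last click I'll back off, lift and look with the wrist camera to confirm the count.

```bash
python3 -m pendant '[[[0.004,0,0],[0,0,0],0],[[0.006,0,-0.015],[0,0,0],0],[[0.006,0,-0.04],[0,0,0],0],[[0.006,0,-0.06],[0,0,0],0],[[0,0,-0.08],[0,0,0],0],[[-0.02,0,-0.08],[0,0,0],0],[[-0.04,0,-0.08],[0,0,0],0],[[-0.06,0,-0.08],[0,0,0],0],[[-0.06,0,-0.08],[0,0,0],0],[[-0.06,0,-0.08],[0,0,0],0]]'
python3 - <<'E'
from h import *
snap("wrist","w9",(160,130,440,320),2)
E
```

```text
time: 12.02
tool_pos: [619.9, 77.5, 464.4]
tcp_rot: [3.141, -0.001, -2.836]
contact_force: [0.3, -1.0, 0.4]
grip_width: 0.4
```

View pics/w9.png

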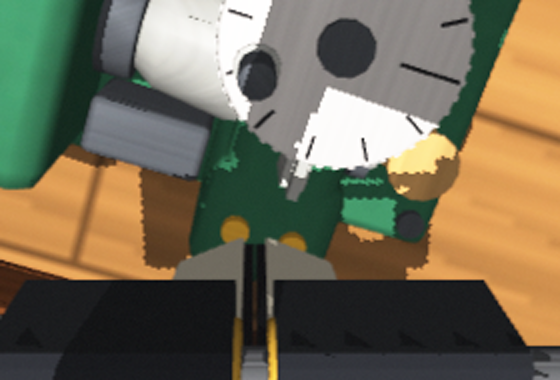

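```bash
cat >> h.py <<'E'
def ang(c,line,peg,nut,s=2,o=(160,130)):
    f=lambda p,z:ray(c,(o[0]+p[0]/s,o[1]+p[1]/s),z)[:2]
    N=f(nut,202);L=f(line,196)-N;P=f(peg,223)-N
    print("nut",N,"line",np.degrees(np.arctan2(*L[::-1])),"peg",np.degrees(np.arctan2(*P[::-1])),np.hypot(*P))
E
python3 - <<'E'
from h import *
ang(dict(np.load("pics/w9.npz")),(432,74),(259,77),(347,49))
ang(dict(np.load("pics/w9.npz")),(288,180),(259,77),(347,49))
E
```

```text
nut [568.54595465  95.8045125 ] line 90.02726604017485 peg -62.24742805552409 29.99329361156474
nut [568.54595465  95.8045125 ] line -3.667707147131223 peg -62.24742805552409 29.99329361156474
```

The view shows the long line at 90° and the peg at −62° (crop (432,74) and (259,77)), so exactly three clicks. I'll go back and push the fourth.

```bash
python3 -m pendant '[[[0.02,0,0],[0,0,0],0],[[0.045,0,0],[0,0,0],0],[[0.063,0,0],[0,0,0],0],[[0.066,0,0.02],[0,0,0],0],[[0.066,0,0.045],[0,0,0],0],[[0.066,0,0.065],[0,0,0],0],[[0.066,0,0.076],[0,0,0],0],[[0.066,0,0.08],[0,0,0],0],[[0.061,0,0.08],[0,0,0],0],[[0.06,0,0.08],[0,0,0],0]]'
python3 -c "from h import *;th()"
python3 -m pendant '[[[-0.0016,-0.0008,0],[0,0,-0.0524],0],[[-0.0033,-0.0016,0],[0,0,-0.1047],0],[[-0.005,-0.0022,0],[0,0,-0.1571],0],[[-0.0068,-0.0028,0],[0,0,-0.2094],0],[[-0.0086,-0.0032,0],[0,0,-0.2618],0],[[-0.0104,-0.0036,0],[0,0,-0.3142],0],[[-0.0104,-0.0036,0],[0,0,-0.3142],0]]'
python3 -c "from h import *;th()"
```

```text
time: 12.9
tool_pos: [562.8, 59.3, 386.2]
tcp_rot: [-3.141, 0.002, -2.836]
contact_force: [0.1, -0.3, -0.4]
grip_width: 0.2
r 35.48148578479201 push theta 78.02634107955308 yawturn 78.02483297921427 [ 0.05818409 -0.25183932 -0.40682332] -1.907209663259098
time: 13.48
tool_pos: [573.1, 58.6, 386.5]
tcp_rot: [-3.141, -0.001, -2.518]
contact_force: [-4.5, -2.1, 2.6]
grip_width: 0.2
r 35.97081055902978 push theta 94.7218444040663 yawturn 96.20824781204578 [-4.45981925 -2.07659498  2.6246083 ] -2.2243849597425362
```

```bash
python3 -m pendant '[[[-0.0016,-0.0008,0],[0,0,-0.0524],0],[[-0.0033,-0.0016,0],[0,0,-0.1047],0],[[-0.0045,-0.002,0],[0,0,-0.1396],0],[[-0.0045,-0.002,0],[0,0,-0.1396],0]]'
python3 -c "from h import *;th()"
python3 -m pendant '[[[-0.0006,-0.0003,0],[0,0,-0.0175],0],[[-0.0011,-0.0006,0],[0,0,-0.035],0],[[-0.0011,-0.0006,0],[0,0,-0.035],0]]'
python3 -c "from h import *;th()"
```

```text
time: 13.82
tool_pos: [578.5, 59.8, 386.5]
tcp_rot: [-3.14, 0.001, -2.38]
contact_force: [0.4, -1.1, -0.0]
grip_width: 0.3
r 35.89302462446016 push theta 103.48793443043964 yawturn 104.10848399251452 [ 0.36352113 -1.12263233 -0.04702797] -2.360480062043604
time: 14.07
tool_pos: [579.7, 60.3, 385.7]
tcp_rot: [-3.141, 0.001, -2.346]
contact_force: [-0.5, -0.4, 0.4]
grip_width: 0.3
r 35.77938431045638 push theta 105.48653279893908 yawturn 106.10143963690626 [-0.53921388 -0.37917435  0.42532183] -2.3945458210928336
```

```bash
python3 -m pendant '[[[-0.0006,-0.0003,0],[0,0,-0.0175],0],[[-0.0011,-0.0006,0],[0,0,-0.035],0],[[-0.0011,-0.0006,0],[0,0,-0.035],0]]'
python3 -m pendant '[[[0.004,0,0],[0,0,0],0],[[0.006,0,-0.015],[0,0,0],0],[[0.006,0,-0.04],[0,0,0],0],[[0.006,0,-0.06],[0,0,0],0],[[0,0,-0.08],[0,0,0],0],[[-0.02,0,-0.08],[0,0,0],0],[[-0.04,0,-0.08],[0,0,0],0],[[-0.065,0,-0.09],[0,0,0],0],[[-0.075,0,-0.1],[0,0,0],0],[[-0.075,0,-0.1],[0,0,0],0]]'
python3 - <<'E'
from h import *
snap("wrist","w10",(160,130,440,320),2)
E
```

```text
time: 14.32
tool_pos: [580.8, 60.8, 385.2]
tcp_rot: [-3.142, 0.001, -2.31]
contact_force: [-0.2, 0.8, 0.4]
grip_width: 0.7
time: 15.15
tool_pos: [632.1, 117.5, 486.2]
tcp_rot: [-3.14, 0.002, -2.31]
contact_force: [0.3, 0.2, 0.2]
grip_width: 0.3
```

I've used up the picture views, so I'll check numerically: look for the dark peg at each possible click angle.

Run:
```python
from h import *
for n in("w9","w10"):
    c=dict(np.load(f"pics/{n}.npz"));g=cv2.cvtColor(c["color"],cv2.COLOR_RGB2GRAY);C=np.array([568.5,95.5])
    for k in range(0,7):
        a=np.radians(-150+30*k);P=[C[0]+31*np.cos(a),C[1]+31*np.sin(a),223]
        u,v=proj(c,P)[0]; l=[]
        b=np.radians(30*k)
        for r in np.linspace(27,40,14):
            x,y=proj(c,[C[0]+r*np.cos(b),C[1]+r*np.sin(b),196])[0]
            if 0<=int(y)<419 and 0<=int(x)<559:l.append(int(g[int(y)-1:int(y)+3,int(x)-1:int(x)+3].min()))
        ok=2<u<557 and 2<v<417
        print(n,k,(int(u),int(v)),g[int(v)-2:int(v)+3,int(u)-2:int(u)+3].mean().round() if ok else None,"line max-of-min",l)
```

```text
w9 0 (328, 108) 149.0 line max-of-min [252, 252, 252, 252, 252, 150, 68, 51, 51, 50, 50, 50, 52, 52]
w9 1 (303, 121) 141.0 line max-of-min [251, 251, 251, 251, 251, 39, 39, 39, 39, 40, 40, 40, 46, 73]
w9 2 (289, 144) 246.0 line max-of-min [136, 136, 137, 135, 135, 114, 61, 59, 59, 48, 48, 48, 48, 74]
w9 3 (287, 170) 50.0 line max-of-min [17, 20, 20, 20, 21, 21, 21, 19, 19, 19, 21, 21, 16, 16]
w9 4 (299, 192) 141.0 line max-of-min [138, 138, 138, 137, 137, 88, 19, 19, 19, 17, 17, 18, 16, 16]
w9 5 (320, 205) 251.0 line max-of-min [137, 136, 136, 136, 137, 63, 35, 28, 28, 28, 22, 18, 17, 17]
w9 6 (345, 206) 236.0 line max-of-min [139, 140, 140, 141, 141, 66, 33, 19, 19, 19, 23, 23, 21, 21]
w10 0 (350, 79) 253.0 line max-of-min [249, 250, 250, 250, 249, 249, 249, 249, 249, 249, 249, 250, 250, 250]
w10 1 (324, 78) 254.0 line max-of-min [118, 118, 118, 118, 118, 119, 118, 118, 118, 118, 118, 118, 119, 119]
w10 2 (302, 90) 253.0 line max-of-min [117, 117, 117, 117, 117, 117, 118, 119, 119, 119, 119, 119, 119, 118]
w10 3 (288, 112) 241.0 line max-of-min [119, 119, 119, 119, 118, 118, 118, 117, 117, 117, 117, 117, 117, 115]
w10 4 (287, 137) 101.0 line max-of-min [121, 120, 120, 119, 119, 119, 120, 118, 117, 117, 117, 119, 117, 117]
w10 5 (298, 159) 249.0 line max-of-min [119, 121, 122, 124, 124, 124, 124, 123, 123, 121, 121, 121, 121, 121]
w10 6 (318, 172) 120.0 line max-of-min [252, 252, 252, 252, 252, 252, 252, 252, 252, 252, 252, 253, 253, 252]
```

The reading at click 4 isn't clear-cut, and no engraved line shows up at any notch angle. I'll scan more finely, using a fresh picture.

Run:
```python
from h import *
c2=capture("wrist");np.savez("pics/w11.npz",**c2)
for n in("w9","w10","w11"):
    c=dict(np.load(f"pics/{n}.npz"));g=cv2.cvtColor(c["color"],cv2.COLOR_RGB2GRAY)
    u0=proj(c,[568.5,95.5,202])[0];m=((g<75)).astype(np.uint8)
    nn,l,s,ce=cv2.connectedComponentsWithStats(m)
    print(n,"nut exp",u0.round())
    for i in range(1,nn):
        if 12<s[i,4]<3000 and np.hypot(*(ce[i]-u0))<75:
            p=ray(c,ce[i],196)[:2]; print("  ",s[i],ce[i].round(1),p.round(1),"from C r,ang",np.hypot(*(p-[568.5,95.5])).round(1),np.degrees(np.arctan2(p[1]-95.5,p[0]-568.5)).round(1))
```

```text
w9 nut exp [333. 154.]
   [320  91   4  13  24] [321.7  97.1] [536.1  76.8] from C r,ang 37.4 -150.0
   [349  92   6  14  24] [351.3  98.2] [530.9  95.5] from C r,ang 37.6 180.0
   [370 110  11  10  27] [375.1 115. ] [536.2 114.3] from C r,ang 37.3 149.9
   [381 139  13   5  26] [387.  140.8] [549.6 128.2] from C r,ang 37.8 120.0
   [319 140  29  29 671] [332.8 153.7] [568.9  96.2] from C r,ang 0.8 63.3
   [280 155  19  25 334] [289.4 167.3] [586.7  70.7] from C r,ang 30.7 -53.7
   [360 162  30  10  65] [374.7 166.4] [568.4 126.7] from C r,ang 31.2 90.1
   [287 185  10   9  25] [291.7 189.3] [601.2  77. ] from C r,ang 37.5 -29.5
w10 nut exp [330. 125.]
   [279 117  16   6  33] [286.5 118.8] [588.7  71.8] from C r,ang 31.1 -49.5
   [325 119  19  21 198] [335.1 130.4] [568.  101.8] from C r,ang 6.3 94.3
   [375 124  13   2  25] [380.8 124.5] [540.8 120.9] from C r,ang 37.5 137.5
   [353 139  25  15  54] [364.6 146. ] [559.2 125.1] from C r,ang 31.1 107.4
   [300 164   7  10  18] [302.8 168.3] [604.  106.9] from C r,ang 37.3 17.8
   [350 164   6  10  18] [352.6 168.9] [576.6 132.5] from
[... 333 characters left out ...]
ang 31.3 -49.4
   [322 121  22  21 212] [334.4 133. ] [568.5 101.6] from C r,ang 6.1 89.6
   [375 126  13   2  25] [380.8 126.5] [540.8 120.7] from C r,ang 37.5 137.7
   [353 141  25  16  54] [364.9 148.3] [559.1 125.3] from C r,ang 31.2 107.4
   [274 158   5   4  13] [276.3 159.7] [613.1  87.5] from C r,ang 45.4 -10.2
   [300 166   7  11  21] [302.9 170.5] [603.9 107. ] from C r,ang 37.3 17.9
   [350 166   6  11  18] [352.7 171.2] [576.6 132.6] from C r,ang 38.0 77.6
   [327 172   2  11  22] [327.5 177. ] [593.5 123.2] from C r,ang 37.3 47.9
   [321 187  12   7  42] [325.4 189.6] [601.1 129.6] from C r,ang 47.1 46.3
   [308 190  10  10  39] [311.6 193.6] [611.  124.9] from C r,ang 51.6 34.7
```

The scan shows the dial at 107.5°, just past half-way, because I backed off before it snapped home. The pusher angle agrees with it to within a degree. I'll go back and nudge it on, staying below 120°.

```bash
python3 -m pendant '[[[0.025,0,0],[0,0,0],0],[[0.05,0,0],[0,0,0],0],[[0.075,0,0],[0,0,0],0],[[0.082,0,0.02],[0,0,0],0],[[0.082,0,0.05],[0,0,0],0],[[0.082,0,0.075],[0,0,0],0],[[0.082,0,0.093],[0,0,0],0],[[0.082,0,0.1],[0,0,0],0],[[0.077,0,0.1],[0,0,0],0],[[0.075,0,0.1],[0,0,0],0]]'
python3 -c "from h import *;th()"
python3 -m pendant '[[[-0.0006,-0.0003,0],[0,0,-0.0175],0],[[-0.0011,-0.0006,0],[0,0,-0.035],0],[[-0.0016,-0.0008,0],[0,0,-0.0524],0],[[-0.0016,-0.0008,0],[0,0,-0.0524],0],[[-0.0016,-0.0008,0],[0,0,-0.0524],0]]'
python3 -c "from h import *;th()"
```

```text
time: 16.08
tool_pos: [580.8, 60.6, 385.8]
tcp_rot: [-3.141, 0.001, -2.312]
contact_force: [-0.5, 0.1, -0.4]
grip_width: 0.4
r 35.89095951320665 push theta 107.37404730287959 yawturn 108.03078972110177 [-0.48097335  0.10538764 -0.44115691] -2.4277496769705134
time: 16.5
tool_pos: [582.3, 61.3, 385.6]
tcp_rot: [-3.141, 0.0, -2.259]
contact_force: [0.2, -0.3, 0.3]
grip_width: 0.5
r 35.759705642661544 push theta 110.08026095330133 yawturn 111.08067512523508 [ 0.23378366 -0.27052837  0.3205555 ] -2.4795219375371547
```

```bash
python3 -m pendant '[[[-0.0006,-0.0003,0],[0,0,-0.0175],0],[[-0.0011,-0.0006,0],[0,0,-0.035],0],[[-0.0016,-0.0008,0],[0,0,-0.0524],0],[[-0.0016,-0.0008,0],[0,0,-0.0524],0]]'
python3 -c "from h import *;th()"
python3 -m pendant '[[[0.004,0,0],[0,0,0],0],[[0.006,0,-0.015],[0,0,0],0],[[0.006,0,-0.04],[0,0,0],0],[[0.006,0,-0.06],[0,0,0],0],[[0,0,-0.08],[0,0,0],0],[[-0.02,0,-0.08],[0,0,0],0],[[-0.04,0,-0.08],[0,0,0],0],[[-0.065,0,-0.09],[0,0,0],0],[[-0.075,0,-0.1],[0,0,0],0],[[-0.075,0,-0.1],[0,0,0],0]]'
cat > chk.py <<'E'
from h import *
c=capture("wrist");g=cv2.cvtColor(c["color"],cv2.COLOR_RGB2GRAY)
u0=proj(c,[568.5,95.5,202])[0];nn,l,s,ce=cv2.connectedComponentsWithStats((g<75).astype(np.uint8))
for i in range(1,nn):
    if 12<s[i,4]<3000 and np.hypot(*(ce[i]-u0))<75:
        p=ray(c,ce[i],196)[:2]; print(s[i],"r,ang",np.hypot(*(p-[568.5,95.5])).round(1),np.degrees(np.arctan2(p[1]-95.5,p[0]-568.5)).round(1))
E
python3 chk.py
```

```text
time: 16.83
tool_pos: [584.1, 62.1, 385.2]
tcp_rot: [-3.142, 0.0, -2.205]
contact_force: [0.0, -0.3, 1.1]
grip_width: 0.4
r 35.796288437202534 push theta 113.06319280896604 yawturn 114.15510893081023 [ 0.01493826 -0.30203186  1.08753233] -2.531883539585883
time: 17.67
tool_pos: [629.2, 123.9, 486.5]
tcp_rot: [-3.14, 0.002, -2.205]
contact_force: [0.2, -0.2, -0.5]
grip_width: 0.5
[279 122  16   8  40] r,ang 31.1 -36.6
[331 131  12   9  25] r,ang 9.6 89.9
[266 133  10  22  64] r,ang 45.2 -17.9
[354 136  27  13  56] r,ang 31.1 120.0
[354 161   8  10  20] r,ang 37.8 90.1
[305 166   6  11  22] r,ang 37.6 30.5
[332 170   3  11  18] r,ang 37.9 60.3
[304 186   7   5  18] r,ang 49.6 36.1
[312 186  13   7  45] r,ang 48.6 44.8
[300 191   6   6  17] r,ang 54.9 33.4
```

The long line is now at 120.0°, the fourth notch. I'll take the hand further away, recheck and hand in.

```bash
python3 -m pendant '[[[-0.005,0,-0.02],[0,0,0],0],[[-0.01,0,-0.04],[0,0,0],0],[[-0.01,0,-0.06],[0,0,0],0],[[-0.01,0,-0.06],[0,0,0],0],[[-0.01,0,-0.06],[0,0,0],0]]'
python3 chk.py
python3 - <<'E'
from h import *
a=np.load("pics/top0.npz")["color"].astype(int);b=capture("top")["color"].astype(int)
d=(abs(a-b).max(2)>40)
for n,(x,y) in dict(last=(142,243),hammer=(155,180),flask=(429,246),bowl=(433,167),heel=(442,213),spool=(231,183),bottle=(334,187),knob=(312,174)).items(): print(n,d[y-15:y+15,x-15:x+15].mean().round(2))
from plant import close_job
print(close_job())
E
```

```text
time: 18.13
tool_pos: [634.1, 129.5, 545.6]
tcp_rot: [-3.14, 0.001, -2.208]
contact_force: [-0.9, 0.2, -1.5]
grip_width: 0.3
[285  33  27  30 406] r,ang 55.0 -102.8
[379  68  25  37 101] r,ang 62.0 162.3
[356 126   9   5  16] r,ang 37.0 120.0
[343 142   7   8  14] r,ang 37.6 90.0
[267 151  12   5  22] r,ang 58.3 3.4
last 0.0
hammer 0.0
flask 0.0
bowl 0.0
heel 0.0
spool 0.88
bottle 0.0
knob 0.0
the job is handed in; nothing more can be done
None
```

The dial is set at its fourth click, and the job is handed in at about 18 s of the 64 s allowed.

- **To the stop:** With the closed fingertip against the peg, I pushed the dial clockwise two clicks. I then pressed it against the stop, where it held at about 9 N.
- **Four clicks back:** I pushed it anticlockwise one click at a time. A look after the third click put the long line at 90°.
- **Fourth click:** I backed off too early at first, and the dial rested at 107.5°, just past half-way. I went back and nudged it on in the same direction, and it snapped home. The pusher itself never went beyond about 113°.

**Last checks:**
- **Dial:** the long line was at 120.0°, exactly four clicks. The line reading there was still 120.0° after I raised the hand clear. These last readings came from code, because I had used up the 12 picture views.
- **Other things:** comparing the top views from before and after, the last, hammer, flask, bowl, heel, bottle and stone knob had not changed.
- **Spool:** that comparison could not check the spool, most likely because the arm was in front of it. The fingertip never went near it.

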